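# Find the lid that fits the sweet jar, prove it, and put the jar on show

### The job

One sweet jar in the counter display tray is still open, and one of the two look-alike big lids is its own: try them on it, turning clockwise, until one screws down fully home, and leave the other lying flat, top up, on the counter. Prove that the lid holds by lifting the jar a good two centimetres by the lid alone and holding it up for a second, then set it down again where it stood. Finally slide the closed jar along its lane right up against the stop at the far end, in line with its neighbours, without disturbing the other goods.

Things in the scene. Friction and masses are not known exactly. Their poses are not given: they have to be found in the camera images.
- tray: fixed white display tray, three lanes along its x axis: 220 mm long (x), 254 mm wide (y), floor 6 mm thick. Origin: centre of its underside; x points along the lanes to the far end. Clear dividers 3.5 mm thick rise 30 mm above the floor at y = -125, -42, +42, +125 mm. The near end is open. A jar in a lane can turn only a few degrees.
- tray_stop (a point): foot of the clear stop (30 mm high, across the tray's far end) in the middle lane, on its near face at floor level: 107 mm along the tray's x from its origin. With the jar against it the jar's origin is 38 mm short of it, at x = +69 mm of the tray.
- jar: the open jar, loose, standing in the middle lane (y = 0 of the tray) near the open near end: square clear plastic body 76 x 76 mm, 76 mm high, filled with sweets, 0.45 to 0.7 kg; sloping shoulder up to 84 mm, then the round threaded neck. Origin: centre of its underside (6 mm above the counter in the tray); z up.
- jar_mouth (a point): centre of the jar's rim, 104 mm above its underside. The neck is 48 mm in diameter, its four white thread ridges reach 54.4 mm. Right-hand thread, four starts, 24 mm down per full clockwise turn seen from above, 1.4 mm of play. A lid that fits may be set on at any angle; its lower edge then rests 90 to 96.5 mm above the jar's underside.
- jar_thread (a point): centre of a fitting lid's lower edge when fully home, 88 mm above the jar's underside (lid top 107 mm). It goes down at once as it is turned, at most 0.4 of a turn; 20 degrees more make it tight. A lid that does not fit stays on top of the thread, its lower edge 95 mm or more above the jar's underside however far it is turned, and lifts straight off.
- lid_1: loose ribbed aluminium screw lid, top up on the counter: 62 mm across, 19 mm high, skirt 16 mm deep inside, 35 g. Origin: centre of its lower edge; z up out of its top. What grips the neck is inside, near the lower edge, out of sight. It looks just like the other big lid; only one of the two suits the jar's thread, found only by trying.
- lid_2: loose ribbed aluminium screw lid, top up on the counter: 62 mm across, 19 mm high, skirt 16 mm deep inside, 35 g. Origin: centre of its lower edge; z up out of its top. What grips the neck is inside, near the lower edge, out of sight. It looks just like the other big lid; only one of the two suits the jar's thread, found only by trying.
- jar_left: bystander: filled jar of the same kind, closed, 107 mm high with its lid, standing against the stop in the left (+y) lane. Origin: centre of its underside.
- jar_right: bystander: filled jar of the same kind, closed, 107 mm high, standing against the stop in the right (-y) lane. Origin: centre of its underside.
- small_lid: bystander: odd aluminium lid, 42 mm across and 14.5 mm high, much too small for the jar. Origin: centre of its underside.
- can: bystander: drink can, 66 mm diameter, 122 mm high, upright. Origin: centre of its underside.
- drink_bottle: bystander: drink bottle, 64 mm diameter, 200 mm high, upright. Origin: centre of its underside.
- scoop: bystander: metal scoop with a wooden handle, 200 mm long, lying on the counter. Origin: under its middle.
Not all that is in view belongs to the job. What is shaped like the lid_1 but brown or pink is not meant.

How it is judged:
On the way, in this order (a step that is already met when the one before it is completed fails the run):
1. a lid is screwed fully home on the jar, which stands in its lane (((z of lid_1 in the frame of jar between 0.085 and 0.0895 m and horizontal distance between lid_1 and jar below 0.005 m and angle between the z axis of lid_1 and the z axis of jar, either way round below 0.06 rad) or (z of lid_2 in the frame of jar between 0.085 and 0.0895 m and horizontal distance between lid_2 and jar below 0.005 m and angle between the z axis of lid_2 and the z axis of jar, either way round below 0.06 rad)) and z of jar in the frame of tray below 0.009 m and x of jar in the frame of tray below 0 m), for 0.2 s.
2. the jar is held up by its lid alone, at least 12 mm clear of the tray's floor (z of jar in the frame of tray above 0.018 m and contact force between the fingers and jar below 0.5 N and ((z of lid_1 in the frame of jar between 0.085 and 0.0915 m and horizontal distance between lid_1 and jar below 0.005 m and angle between the z axis of lid_1 and the z axis of jar, either way round below 0.06 rad) or (z of lid_2 in the frame of jar between 0.085 and 0.0915 m and horizontal distance between lid_2 and jar below 0.005 m and angle between the z axis of lid_2 and the z axis of jar, either way round below 0.06 rad))), for 0.5 s.
3. the jar is set down again in the near half of its lane (z of jar in the frame of tray below 0.009 m and x of jar in the frame of tray below 0 m and y of jar in the frame of tray between -0.006 and 0.006 m), for 0.1 s.
4. the jar has been slid up to the stop (x of jar in the frame of tray above 0.064 m and z of jar in the frame of tray below 0.009 m and y of jar in the frame of tray between -0.006 and 0.006 m), for 0.1 s.
At the end, for the whole second after the job is handed in: The jar stands in the middle lane within 5 mm of the far stop, upright and at rest, with a lid fully home on it (lid's lower edge no more than 1.5 mm above its seated height, centred within 5 mm and level within 0.06 rad); the other big lid lies flat, top up, on the counter (x of jar in the frame of tray between 0.064 and 0.072 m and y of jar in the frame of tray between -0.006 and 0.006 m and z of jar in the frame of tray between 0.003 and 0.008 m and angle between jar's own z axis and vertical below 0.05 rad and ((z of lid_1 in the frame of jar between 0.085 and 0.0895 m and horizontal distance between lid_1 and jar below 0.005 m and angle between the z axis of lid_1 and the z axis of jar, either way round below 0.06 rad and height (world z) of lid_2 between -0.004 and 0.004 m and angle between lid_2's own z axis and vertical below 0.1 rad) or (z of lid_2 in the frame of jar between 0.085 and 0.0895 m and horizontal distance between lid_2 and jar below 0.005 m and angle between the z axis of lid_2 and the z axis of jar, either way round below 0.06 rad and height (world z) of lid_1 between -0.004 and 0.004 m and angle between lid_1's own z axis and vertical below 0.1 rad)) and linear speed of each of jar, lid_1, lid_2 below 0.02 m/s); the robot touches nothing.
It fails at once if the jar tips over (more than about 17 degrees) (angle between jar's own z axis and vertical above 0.3 rad).
It fails at once if the jar is carried along the lane instead of slid: off the tray's floor by more than 6 mm in the far half of the lane (z of jar in the frame of tray above 0.012 m and x of jar in the frame of tray above 0 m).
It fails at once if one of the two closed jars is moved by more than 3 cm (distance of any of jar_left, jar_right from where it was at the start of the episode above 0.03 m).
It fails at once if the small lid, can, bottle or scoop is moved by more than 3 cm (distance of any of small_lid, can, drink_bottle, scoop from where it was at the start of the episode above 0.03 m).
It also fails if it takes over 72 s, if anything falls off the work surface, if the arm or the gripper's body presses on something with over 40 N, if the wrist force passes 120 N, or if a joint passes its speed limit or range.

### The arm

A 7-joint arm with a two-finger parallel gripper is mounted at the origin on the work surface. World frame = base frame: x ahead of the robot, y to its left, z up, the work surface at z = 0. Lengths are in m, angles in rad, forces in N, time in s.
With the tool pointing down it reaches from about 0.425 to 0.95 m from the base axis. Payload 4.7 kg.
Tool frame: the origin (TCP) lies midway between the tips of the shut fingers; the grasp point (between the pads) lies 19 mm behind it; z points along the fingers, y is the line along which they close (so a half turn about z gives the same grasp; the last joint's range is limited). The gripper opens to 87 mm and grips with 3 to 60 N. Pads are 19 mm wide; open, the fingers measure 117 mm over their backs; the gripper's body (75 mm by 190 mm) begins 51 mm behind the grasp point.
Start: joints at [1.079, 0.469, -0.049, 1.532, 0.024, 1.141, -0.082], TCP at [0.301, -0.604, 0.223] pointing down, gripper open.
Joint ranges: [-2.59, 2.59], [-0.33, 1.99], [-1.39, 1.29], [0.1, 2.45], [-1.04, 4.18], [0.21, 1.99], [-2.66, 2.66]. Speed limits (rad/s): [2.57, 2.57, 3.14, 3.14, 3.14, 3.14, 3.14].

### API

Orientations are given as a unit quaternion [x, y, z, w].
In Python, from station import bot, viewer, models gives the robot as it stands.
- The arm moves only by the tool carry_out, never from a script. Its argument "commands" is a list of rows, each an object with "offset": the shift along the tool's x, y, z in m, a list of three; "dr": the turn, a rotation vector about the tool's x, y, z in rad, a list of three; "fingers": the opening, from 0 (shut) to 1 (fully open). A call has 1 to 12 rows; each row is the pose to reach, as a shift and turn from the pose commanded when the call began, along the tool's axes at that moment; what a row does not reach only later rows make up. A row lasts 1/12 s, in which the tool goes at most 41.7 mm and 7.16 degrees, less where a joint would pass 70% of its speed; a pose out of reach is approached as far as the arm can. A call with a gripper value outside its range is refused whole. The fingers move at their own pace and stop on an object; "newtons" is the grip in N (left out, the last holds). Time passes only in rows, so rows that repeat a pose let the fingers close. It gives the time, the measured TCP pose, the force, the opening and the grip force at its end, in the units of the state.
- bot.get_obs(): the state, without advancing time (a new reading comes with each control period).
- viewer.read_camera(name): name is "scene" or "top" or "wrist"; returns the picture (480x640x3 uint8, red, green, blue); there is no depth.
- viewer.camera_model(name): a dict with "fov_y" (degrees; the focal length in pixels is half the picture's height over the tangent of half this angle, whatever the lens; pixels are square), "cx", "cy" (the principal point, pixels), "k1" (the pictures are not rectified: a ray, as slopes to the right and down, at radius r is drawn at 1 + k1 r^2 times it, then the intrinsics apply), "world_to_cam" (4x4, takes a point from world to camera coordinates). Camera axes: x right, y up, looking along -z (the intrinsics and any distortion apply to the point x, -y, -z); pixel columns grow to the right and rows downward; lengths in m; the calibration is good to about 2 mm. A picture is of the moment at which its call begins: read the wrist's pose just before it. camera_model takes no time and is no camera call; for the wrist camera it gives the pose at the moment of the call.
- bot.close_job(): hands the job in; it is judged then, once.
Trained networks look in the newest picture that a camera, given by its name, has taken for a name from the list of things; names that differ only in an ending like _2 or _b are one class to them, and where a whole thing is asked for, a point or a joint stands for the part that bears it (a point fixed in the world has none). Each returns a list of dicts, best first, with "score" (0 to 1); they miss things now and then, are a little off and sometimes report something else, mostly with a low value. They report only what shows in the picture. A call takes as long as a camera call. They do not tell look-alikes from the thing itself.
- models.look_for(camera, label): "extent" ([left, top, right, bottom] in pixels, round what is visible of it).
- models.masks_of(camera, label): "pixels" (480x640 bool, what is visible of it) and "extent" ([left, top, right, bottom] in pixels, round what is visible of it).
The state is a dict: "time_s": time; "q": joint angles; "joint_vel": joint speeds; "tau": joint torques, N m; "tool_pos": TCP position; "tool_rot": TCP orientation; "contact_force": force on the tool from outside, world axes, zero at the start; "torque": the same for the moment, N m; "finger_gap": finger opening in m; "grasp_force": force on a finger pad.
Only numpy, scipy, OpenCV 4.12 (cv2) and the standard library are available. Lean on these libraries where they do the work, as an engineer would, in place of code of your own. Each camera call takes 0.05 s, during which the arm holds its last target. There are 200 camera calls.

## Working session

There is one attempt and no reset: what is moved stays moved. The work goes in short steps, Python scripts to look and compute and a tool call to move; the robot and the scene stay as the last step left them, time stands still between calls to the robot, and variables do not carry over. Pictures are saved under pics/ and viewed, at most 10 in all, crops included, and the job is handed in when it is done.

Besides the shell and the picture viewer there is one more tool, called after "Emit:" as name(argument=value, ...) on one line, values as JSON. carry_out: Moves the arm, as the interface text tells. Its arguments: {"type":"object","properties":{"commands":{"type":"array"},"newtons":{"type":"number"}},"required":["commands"]}

```bash
ls; mkdir -p pics; cat > h.py <<'E'
import numpy as np, cv2
from scipy.spatial.transform import Rotation as R
from station import bot, viewer, models
def ray(cam,u,v,M=None):
    m=M or viewer.camera_model(cam); f=240/np.tan(np.radians(m['fov_y'])/2)
    K=np.array([[f,0,m['cx']],[0,f,m['cy']],[0,0,1.]])
    p=cv2.undistortPoints(np.array([[[u,v]]],float),K,np.array([m['k1'],0,0,0.]))[0,0]
    T=np.linalg.inv(np.array(m['world_to_cam'])); return T[:3,3], T[:3,:3]@np.array([p[0],-p[1],-1])
def at_z(cam,u,v,z,M=None):
    o,d=ray(cam,u,v,M); return o+d*(z-o[2])/d[2]
def proj(cam,P,M=None):
    m=M or viewer.camera_model(cam); f=240/np.tan(np.radians(m['fov_y'])/2)
    c=(np.array(m['world_to_cam'])@np.r_[P,1])[:3]; x,y=c[0]/-c[2],-c[1]/-c[2]; s=1+m['k1']*(x*x+y*y)
    return np.array([f*x*s+m['cx'],f*y*s+m['cy']])
def save(cam,name):
    im=viewer.read_camera(cam); cv2.imwrite('pics/'+name,im[:,:,::-1]); return im
E
python3 - <<'E'
from h import *
np.set_printoptions(precision=4,suppress=True)
a=save('scene','s0.png');b=save('top','t0.png')
cv2.imwrite('pics/both.png',cv2.resize(np.vstack([a,b]),(640,960))[:,:,::-1])
for c in('scene','top'):
    m=viewer.camera_model(c);print(c,m['fov_y'],m['k1'],np.linalg.inv(np.array(m['world_to_cam']))[:3,3])
for n in('lid_1','jar','jar_left','tray','small_lid','can','drink_bottle','scoop','jar_mouth'):
    for d in models.look_for('top',n)[:5]: print(n,round(d['score'],2),np.round(d['extent']))
o=bot.get_obs();print({k:np.round(v,3) for k,v in o.items()})
E
```

```text
pics
scene 55.87031422140032 -0.030870957692773617 [1.2848 0.1928 0.8006]
top 54.15639675216052 -0.11862624282716112 [0.3232 0.0308 1.2297]
lid_1 0.96 [241. 217. 264. 243.]
lid_1 0.78 [170. 288. 200. 313.]
lid_1 0.75 [281. 301. 304. 327.]
lid_1 0.73 [230. 321. 254. 345.]
lid_1 0.72 [330. 201. 438. 294.]
jar 0.91 [372. 250. 407. 287.]
jar_left 0.61 [330. 208. 365. 244.]
tray 0.97 [330. 201. 440. 294.]
small_lid 0.51 [207. 242. 227. 258.]
can 0.65 [224. 164. 252. 203.]
drink_bottle 0.68 [108. 219. 152. 257.]
scoop 0.83 [494. 274. 513. 350.]
jar_mouth 0.6 [371. 249. 406. 282.]
{'time_s': np.float64(0.55), 'q': array([ 1.079,  0.469, -0.049,  1.533,  0.024,  1.141, -0.082]), 'joint_vel': array([ 0.002, -0.   ,  0.002,  0.   , -0.   , -0.002,  0.   ]), 'tau': array([  0.   , -50.744,  -0.081, -23.629,  -0.061,   0.032,   0.   ]), 'tool_pos': array([ 0.301, -0.604,  0.223]), 'tool_rot': array([ 0.973,  0.229,  0.   , -0.   ]), 'contact_force': array([-0.103, -0.7  ,  0.243]), 'torque': array([ 0.016,  0.02 , -0.018]), 'grasp_force': np.float64(0.0), 'finger_gap': np.float64(0.087)}
```

View pics/s0.png

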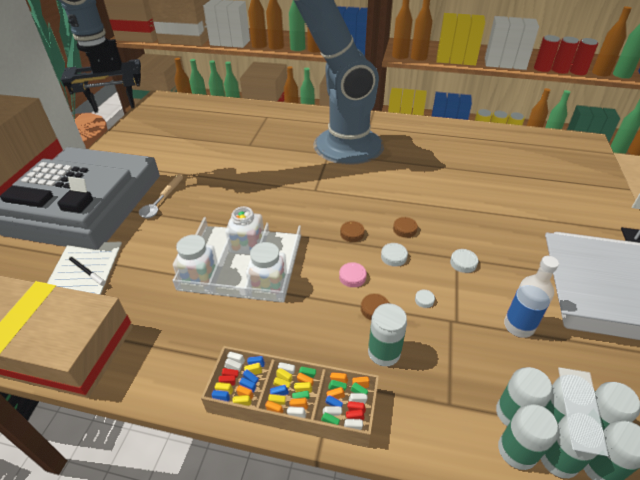

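View pics/t0.png

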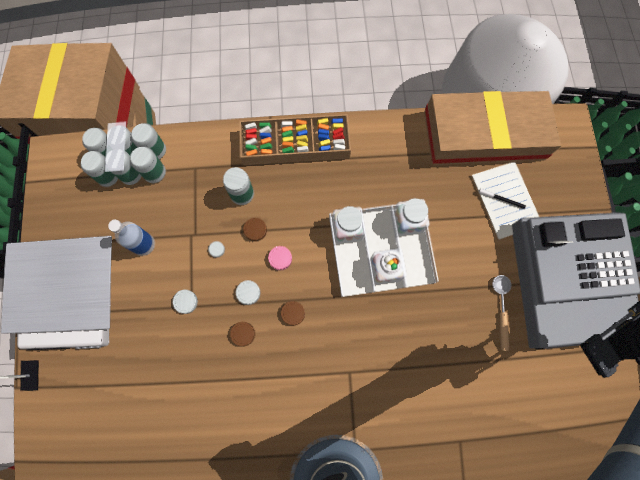

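Scene: two big silver lids in the top view at (184,301) and (248,292). Look-alikes to avoid: brown (255,228), (291,313) and (242,334), pink (280,258), small silver lid (216,249). The open jar is at (389,263), with sweets showing in its mouth. I choose the two big silver ones and will check them in a close crop.

```bash
python3 - <<'E'
from h import *
a=cv2.imread('pics/t0.png')
c1=cv2.resize(a[195:305,320:450],None,fx=4,fy=4,interpolation=cv2.INTER_CUBIC)
c2=cv2.resize(a[235:325,160:270],None,fx=2.5,fy=2.5,interpolation=cv2.INTER_CUBIC)
o=np.zeros((440,520+275,3),np.uint8);o[:440,:520]=c1;o[:225,520:]=c2
cv2.imwrite('pics/c.png',o)
np.set_printoptions(precision=4,suppress=True)
for n in('lid_1','jar','jar_left','small_lid'):
  for d in models.masks_of('top',n)[:4]:
    m=d['pixels'];v,u=np.nonzero(m)
    print(n,round(d['score'],2),u.mean(),v.mean(),at_z('top',u.mean(),v.mean(),.012),at_z('top',u.mean(),v.mean(),.08))
E
```

```text
lid_1 0.94 241.79028697571744 334.2538631346578 [0.3791 0.2169 0.012 ] [0.376  0.2065 0.08  ]
lid_1 0.88 247.4463157894737 291.7452631578947 [0.4882 0.198  0.012 ] [0.479  0.1886 0.08  ]
lid_1 0.68 279.64900662251654 258.27814569536423 [0.5718 0.1094 0.012 ] [0.5579 0.105  0.08  ]
lid_1 0.6 184.84345794392524 301.82943925233644 [0.4717 0.3639 0.012 ] [0.4634 0.3453 0.08  ]
jar 0.98 387.9942528735632 266.1273946360153 [ 0.5318 -0.1751  0.012 ] [ 0.5202 -0.1636  0.08  ]
jar_left 0.86 348.32509881422925 225.16501976284584 [ 0.6503 -0.0793  0.012 ] [ 0.632  -0.0732  0.08  ]
small_lid 0.61 502.75555555555553 307.51794871794874 [ 0.4003 -0.47    0.012 ] [ 0.396  -0.4421  0.08  ]
small_lid 0.56 216.4191616766467 249.16167664670658 [0.6076 0.2771 0.012 ] [0.5917 0.2633 0.08  ]
```

View pics/c.png

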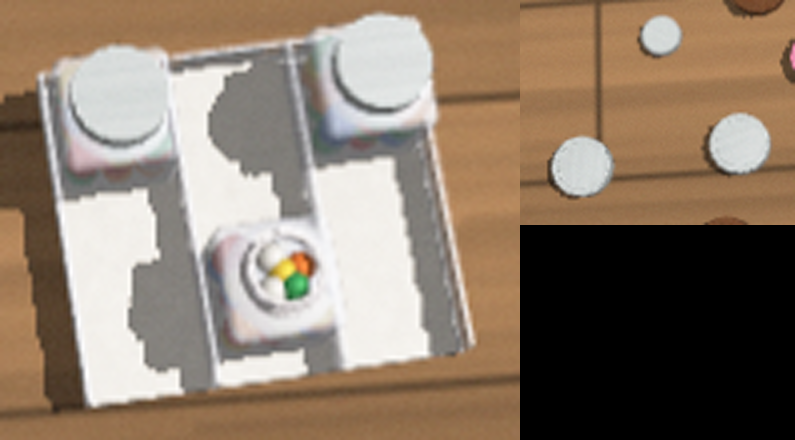

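The crop confirms it. The two big lids are silver and larger than the small one, and the open jar sits in the middle lane with its mouth at crop (286,273). Next I compute world positions.

```bash
python3 - <<'E'
from h import *
np.set_printoptions(precision=4,suppress=True)
f=lambda x,y,z:at_z('top',320+x/4,195+y/4,z)[:2]
nl,nr=f(88,405,.006),f(472,348,.006)
print('near',nl,nr,np.linalg.norm(nl-nr))
L,Rr=f(120,95,.113),f(381,62,.113);print('lids',L,Rr,np.linalg.norm(L-Rr))
for p,q in((nl,nr),(L,Rr)):
    e=p-q; print('yaw',np.degrees(np.arctan2(-e[0],e[1])))
print('mouth',f(286,273,.110))
# silver circles by colour
a=cv2.imread('pics/t0.png').astype(float)
for u,v in((184,301),(248,292),(216,249)):
    w=a[v-16:v+17,u-18:u+19]; m=(w.min(2)>130).astype(np.uint8)
    n,l,s,c=cv2.connectedComponentsWithStats(m); k=1+np.argmax(s[1:,4]); cu,cv_=c[k]+[u-18,v-16]
    P=at_z('top',cu,cv_,.017); print(s[k],P)
m=viewer.camera_model('wrist');T=np.linalg.inv(np.array(m['world_to_cam']));o=bot.get_obs()
Rt=R.from_quat(o['tool_rot']);print('wristcam in tool',Rt.inv().apply(T[:3,3]-o['tool_pos']),(Rt.inv().as_matrix()@T[:3,:3]),m['fov_y'],Rt.as_matrix())
E
```

```text
near [ 0.4611 -0.0479] [ 0.4812 -0.3053] 0.258170462803254
lids [ 0.6393 -0.0757] [ 0.6503 -0.2404] 0.1651219510342393
yaw 4.460728868816424
yaw 3.819427253479009
mouth [ 0.5215 -0.1678]
[  7   4  25  25 459] [0.4733 0.3633 0.017 ]
[  6   4  24  24 461] [0.4874 0.1969 0.017 ]
[ 11   8  16  16 197] [0.6083 0.2765 0.017 ]
wristcam in tool [ 0.0726 -0.     -0.1603] [[-0.0007  0.9641  0.2657]
 [ 1.      0.0008 -0.0001]
 [-0.0003  0.2657 -0.9641]] 66.71502287058229 [[ 0.8948  0.4464  0.0001]
 [ 0.4464 -0.8948 -0.0001]
 [ 0.      0.0001 -1.    ]]
```

```bash
cat >> h.py <<'E'
def plan(*wps, start=None):
    """wps: (x,y,z,angle of tool y in deg) -> offset, dr, each from the pose at the start of its own call"""
    if start is None:
        o=bot.get_obs(); p=np.array(o['tool_pos']); yv=R.from_quat(o['tool_rot']).as_matrix()[:,1]; a=np.degrees(np.arctan2(yv[1],yv[0]))
    else: p=np.array(start[:3],float);a=start[3]
    print('from',p.round(4),round(a,2))
    for w in wps:
        c,s=np.cos(np.radians(a)),np.sin(np.radians(a)); d=np.array(w[:3])-p
        print(w,'offset',np.round([-s*d[0]+c*d[1] if False else (d[0]*-s+d[1]*c), d[0]*c+d[1]*s, -d[2]],4),'dr',round(-np.radians(w[3]-a),4))
        p=np.array(w[:3],float);a=w[3]
E
python3 - <<'E'
from h import *
plan((.46,-.2,.223,0),(.487,.197,.13,65))
E
```

```text
from [ 0.3014 -0.604   0.2226] -63.48
(0.46, -0.2, 0.223, 0) offset [ 0.3223 -0.2907 -0.0004] dr -1.108
(0.487, 0.197, 0.13, 65) offset [0.397 0.027 0.093] dr -1.1345
```

Emit:
carry_out(commands=[{"offset": [0.322,-0.291,0],"dr": [0,0,-1.108],"fingers": 1},{"offset": [0.322,-0.291,0],"dr": [0,0,-1.108],"fingers": 1},{"offset": [0.322,-0.291,0],"dr": [0,0,-1.108],"fingers": 1},{"offset": [0.322,-0.291,0],"dr": [0,0,-1.108],"fingers": 1},{"offset": [0.322,-0.291,0],"dr": [0,0,-1.108],"fingers": 1},{"offset": [0.322,-0.291,0],"dr": [0,0,-1.108],"fingers": 1},{"offset": [0.322,-0.291,0],"dr": [0,0,-1.108],"fingers": 1},{"offset": [0.322,-0.291,0],"dr": [0,0,-1.108],"fingers": 1},{"offset": [0.322,-0.291,0],"dr": [0,0,-1.108],"fingers": 1},{"offset": [0.322,-0.291,0],"dr": [0,0,-1.108],"fingers": 1},{"offset": [0.322,-0.291,0],"dr": [0,0,-1.108],"fingers": 1},{"offset": [0.322,-0.291,0],"dr": [0,0,-1.108],"fingers": 1}])

```text
time_s: 1.75
tool_pos: [0.4616, -0.1943, 0.2232]
tool_rot: [0.704, 0.71, 0.001, 0.0]
contact_force: [0.0, -0.6, -0.4]
finger_gap: 0.0872
grasp_force: 0.0
```

Emit:
carry_out(commands=[{"offset": [0.397,0.027,0.093],"dr": [0,0,-1.134],"fingers": 1},{"offset": [0.397,0.027,0.093],"dr": [0,0,-1.134],"fingers": 1},{"offset": [0.397,0.027,0.093],"dr": [0,0,-1.134],"fingers": 1},{"offset": [0.397,0.027,0.093],"dr": [0,0,-1.134],"fingers": 1},{"offset": [0.397,0.027,0.093],"dr": [0,0,-1.134],"fingers": 1},{"offset": [0.397,0.027,0.093],"dr": [0,0,-1.134],"fingers": 1},{"offset": [0.397,0.027,0.093],"dr": [0,0,-1.134],"fingers": 1},{"offset": [0.397,0.027,0.093],"dr": [0,0,-1.134],"fingers": 1},{"offset": [0.397,0.027,0.093],"dr": [0,0,-1.134],"fingers": 1},{"offset": [0.397,0.027,0.093],"dr": [0,0,-1.134],"fingers": 1},{"offset": [0.397,0.027,0.093],"dr": [0,0,-1.134],"fingers": 1},{"offset": [0.397,0.027,0.093],"dr": [0,0,-1.134],"fingers": 1}])

```text
time_s: 2.75
tool_pos: [0.4865, 0.1983, 0.129]
tool_rot: [0.215, 0.977, 0.0, -0.0]
contact_force: [-0.4, -0.8, 0.7]
finger_gap: 0.087
grasp_force: 0.0
```

```bash
cat >> h.py <<'E'
def silver(name,z,guess,cam='wrist',thr=50):
    """centre of the silver lid top (height z) nearest to guess, from min enclosing of low-saturation blob"""
    M=viewer.camera_model(cam); im=save(cam,name); h=cv2.cvtColor(im,cv2.COLOR_RGB2HSV)
    m=((h[:,:,1]<thr)&(h[:,:,2]>120)).astype(np.uint8); m=cv2.morphologyEx(m,cv2.MORPH_OPEN,np.ones((5,5)))
    n,l,s,c=cv2.connectedComponentsWithStats(m)
    for k in range(1,n):
        if s[k,4]<1500: continue
        q=cv2.findContours((l==k).astype(np.uint8),cv2.RETR_EXTERNAL,cv2.CHAIN_APPROX_NONE)[0][0][::3,0]
        w=np.array([at_z(cam,u,v,z,M)[:2] for u,v in q]); (cx,cy),r=cv2.minEnclosingCircle(w.astype(np.float32))
        print('blob',s[k].tolist(),'centre',round(cx,4),round(cy,4),'r',round(r,4))
E
python3 - <<'E'
from h import *
silver('w1.png',.019,None)
print(proj('wrist',[.487,.197,.019]),bot.get_obs()['q'].round(3))
plan((.487,.197,.003,65))
E
```

```text
blob [278, 201, 80, 77, 4865] centre 0.4877 0.1968 r 0.0312
[319.87952228 237.62827733] [ 0.143  0.443 -0.771  1.952  0.391  0.902  0.306]
from [0.4869 0.1964 0.1291] 64.96
(0.487, 0.197, 0.003, 65) offset [1.000e-04 6.000e-04 1.261e-01] dr -0.0007
```

View pics/w1.png

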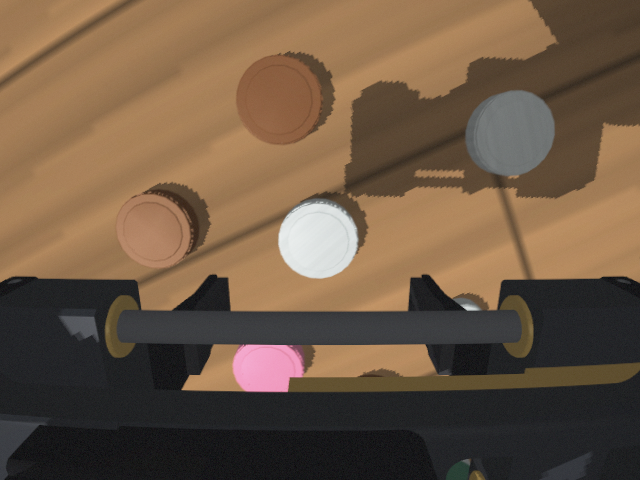

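The wrist view shows the silver lid at (318,238), between the open fingers once lowered, and clear of the brown and pink ones. Going down to grip it.

Emit:
carry_out(commands=[{"offset": [0,0.0005,0.04],"dr": [0,0,0],"fingers": 1},{"offset": [0,0.0005,0.08],"dr": [0,0,0],"fingers": 1},{"offset": [0,0.0005,0.11],"dr": [0,0,0],"fingers": 1},{"offset": [0,0.0005,0.126],"dr": [0,0,0],"fingers": 1},{"offset": [0,0.0005,0.126],"dr": [0,0,0],"fingers": 0},{"offset": [0,0.0005,0.126],"dr": [0,0,0],"fingers": 0},{"offset": [0,0.0005,0.126],"dr": [0,0,0],"fingers": 0},{"offset": [0,0.0005,0.126],"dr": [0,0,0],"fingers": 0},{"offset": [0,0.0005,0.126],"dr": [0,0,0],"fingers": 0},{"offset": [0,0.0005,0.126],"dr": [0,0,0],"fingers": 0}], newtons=30)

```text
time_s: 3.63
tool_pos: [0.4874, 0.1968, 0.004]
tool_rot: [0.217, 0.976, -0.0, 0.001]
contact_force: [-0.0, -1.4, 3.1]
finger_gap: 0.0613
grasp_force: 30.0
```

Emit:
carry_out(commands=[{"offset": [0,0,-0.04],"dr": [0,0,0],"fingers": 0},{"offset": [0,0,-0.08],"dr": [0,0,0],"fingers": 0},{"offset": [0,0,-0.12],"dr": [0,0,0],"fingers": 0},{"offset": [0,0,-0.16],"dr": [0,0,0],"fingers": 0},{"offset": [0,0,-0.2],"dr": [0,0,0],"fingers": 0},{"offset": [0,0,-0.2],"dr": [0,0,0],"fingers": 0}])

```text
time_s: 4.13
tool_pos: [0.4906, 0.2005, 0.2114]
tool_rot: [0.217, 0.976, 0.004, 0.006]
contact_force: [2.1, 0.7, -0.3]
finger_gap: 0.0612
grasp_force: 30.0
```

```bash
python3 - <<'E'
from h import *
plan((.558,-.185,.2,65),start=(.4873,.1968,.2035,65))
E
```

```text
from [0.4873 0.1968 0.2035] 65
(0.558, -0.185, 0.2, 65) offset [-0.2254 -0.3161  0.0035] dr -0.0
```

Emit:
carry_out(commands=[{"offset": [-0.225,-0.316,0.003],"dr": [0,0,0],"fingers": 0},{"offset": [-0.225,-0.316,0.003],"dr": [0,0,0],"fingers": 0},{"offset": [-0.225,-0.316,0.003],"dr": [0,0,0],"fingers": 0},{"offset": [-0.225,-0.316,0.003],"dr": [0,0,0],"fingers": 0},{"offset": [-0.225,-0.316,0.003],"dr": [0,0,0],"fingers": 0},{"offset": [-0.225,-0.316,0.003],"dr": [0,0,0],"fingers": 0},{"offset": [-0.225,-0.316,0.003],"dr": [0,0,0],"fingers": 0},{"offset": [-0.225,-0.316,0.003],"dr": [0,0,0],"fingers": 0},{"offset": [-0.225,-0.316,0.003],"dr": [0,0,0],"fingers": 0},{"offset": [-0.225,-0.316,0.003],"dr": [0,0,0],"fingers": 0},{"offset": [-0.225,-0.316,0.003],"dr": [0,0,0],"fingers": 0},{"offset": [-0.225,-0.316,0.003],"dr": [0,0,0],"fingers": 0}])

```text
time_s: 5.13
tool_pos: [0.5566, -0.1842, 0.2]
tool_rot: [0.218, 0.976, 0.0, -0.0]
contact_force: [-0.3, 1.2, -0.1]
finger_gap: 0.0615
grasp_force: 30.0
```

```bash
python3 - <<'E'
from h import *
import pickle
M=viewer.camera_model('wrist');save('wrist','w2.png');pickle.dump(M,open('w2.pkl','wb'))
print(proj('wrist',[.5215,-.1678,.110],M),bot.get_obs()['q'].round(3))
for n in('jar_mouth','jar'):
  for d in models.look_for('wrist',n)[:3]: print(n,d)
E
```

```text
[318.68591041 191.03645435] [ 0.772  0.433 -0.7    1.747  0.311  1.077  1.103]
jar_mouth {'extent': [261.8, 127.6, 383.5, 237.3], 'score': 0.88}
jar {'extent': [259.2, 130.8, 381.7, 237.9], 'score': 0.66}
jar {'extent': [251.8, 347.1, 361.3, 377.5], 'score': 0.55}
```

View pics/w2.png

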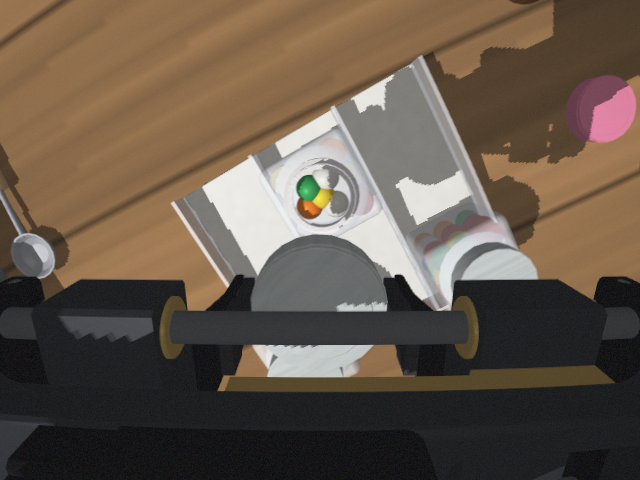

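The mouth ring is at about (320,193), unobstructed. The held lid's top is at (319,300) and the middle lane is clear. A zoom will let me fit the ring.

```bash
python3 - <<'E'
from h import *
a=cv2.imread('pics/w2.png')[135:245,250:390]
cv2.imwrite('pics/w2c.png',cv2.resize(a,None,fx=5,fy=5,interpolation=cv2.INTER_CUBIC))
E
```

```text
(no output)
```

View pics/w2c.png

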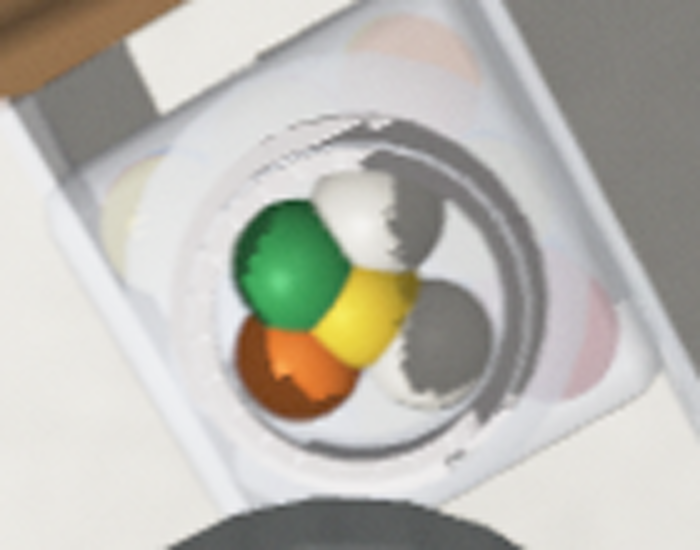

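```bash
python3 - <<'E'
from h import *
import pickle
M=pickle.load(open('w2.pkl','rb'))
print(at_z('wrist',322,195,.110,M),at_z('wrist',322,195,.1,M))
P=np.array([.5215,-.1678])
def ext(P,r,z):
    p=np.array([proj('wrist',[P[0]+r*np.cos(t),P[1]+r*np.sin(t),z],M) for t in np.linspace(0,6.28,60)])
    return ((np.r_[p.min(0),p.max(0)]-[250,135,250,135])*5).round()
for z,r in((.110,.024),(.104,.0272),(.1,.0272)): print(z,r,ext(at_z('wrist',322,195,.110,M),r,z))
# body corner edges: two dividers of middle lane, tops at z=.036
g=lambda u,v,z:at_z('wrist',u,v,z,M)[:2]
print('left divider top',g(250,157,.036),g(334,109,.036))
print('right',g(174,204,.036),g(421,58,.036))
E
```

```text
[ 0.52494966 -0.1668971   0.11      ] [ 0.52628309 -0.16743258  0.1       ]
0.11 0.024 [186. 123. 534. 469.]
0.104 0.0272 [167.  97. 552. 481.]
0.1 0.0272 [170.  96. 549. 475.]
left divider top [ 0.47771108 -0.2136074 ] [ 0.47262887 -0.13055917]
right [ 0.48458092 -0.29594015] [ 0.46559635 -0.04769562]
```

```bash
python3 - <<'E'
from h import *
plan((.5257,-.1673,.125,65))
E
```

```text
from [ 0.557  -0.1815  0.2007] 65.17
(0.5257, -0.1673, 0.125, 65) offset [ 0.0343 -0.0003  0.0757] dr 0.003
```

```bash
python3 - <<'E'
from h import *
for i in range(5):
    o=bot.get_obs();M=viewer.camera_model('wrist');T=np.linalg.inv(np.array(M['world_to_cam']))
    im=viewer.read_camera('wrist'); 
    Rt=R.from_quat(o['tool_rot']);c=Rt.inv().apply(T[:3,3]-o['tool_pos'])
    print(o['tool_pos'].round(4),T[:3,3].round(4),c.round(4),at_z('wrist',322,196.3,.11,M).round(4))
E
```

```text
[ 0.557  -0.1815  0.2007] [ 0.4916 -0.1511  0.361 ] [ 0.0721  0.0003 -0.1603] [ 0.5262 -0.1648  0.11  ]
[ 0.5571 -0.1816  0.2008] [ 0.4917 -0.1511  0.3611] [ 0.0721  0.0003 -0.1603] [ 0.5263 -0.165   0.11  ]
[ 0.5571 -0.1819  0.2008] [ 0.4917 -0.1514  0.3611] [ 0.0721  0.0003 -0.1603] [ 0.5263 -0.1653  0.11  ]
[ 0.5571 -0.1823  0.2008] [ 0.4918 -0.1517  0.3611] [ 0.0721  0.0003 -0.1603] [ 0.5264 -0.1656  0.11  ]
[ 0.5571 -0.1826  0.2008] [ 0.4918 -0.152   0.3611] [ 0.0721  0.0003 -0.1603] [ 0.5264 -0.166   0.11  ]
```

Emit:
carry_out(commands=[{"offset": [0.037,0.002,0.03],"dr": [0,0,0],"fingers": 0},{"offset": [0.037,0.002,0.06],"dr": [0,0,0],"fingers": 0},{"offset": [0.037,0.002,0.075],"dr": [0,0,0],"fingers": 0},{"offset": [0.037,0.002,0.075],"dr": [0,0,0],"fingers": 0},{"offset": [0.037,0.002,0.075],"dr": [0,0,0],"fingers": 0},{"offset": [0.037,0.002,0.075],"dr": [0,0,0],"fingers": 0}])

```text
time_s: 6.03
tool_pos: [0.5258, -0.1664, 0.1269]
tool_rot: [0.217, 0.976, 0.0, 0.001]
contact_force: [0.1, 0.4, 1.3]
finger_gap: 0.0614
grasp_force: 30.0
```

```bash
python3 - <<'E'
from h import *
for i in range(3):
    o=bot.get_obs();print(o['tool_pos'].round(4),o['contact_force'].round(1));viewer.read_camera('wrist')
plan((.5257,-.1673,.11,65))
E
```

```text
[ 0.5258 -0.1664  0.1269] [0.1 0.4 1.3]
[ 0.526  -0.1665  0.1272] [-0.4  0.3  0.1]
[ 0.5259 -0.1666  0.1271] [-0.1  0.3  0.8]
from [ 0.5256 -0.1666  0.127 ] 64.97
(0.5257, -0.1673, 0.11, 65) offset [-0.0004 -0.0006  0.017 ] dr -0.0006
```

Emit:
carry_out(commands=[{"offset": [0,-0.0005,0.005],"dr": [0,0,0],"fingers": 0},{"offset": [0,-0.0005,0.01],"dr": [0,0,0],"fingers": 0},{"offset": [0,-0.0005,0.015],"dr": [0,0,0],"fingers": 0},{"offset": [0,-0.0005,0.018],"dr": [0,0,0],"fingers": 0},{"offset": [0,-0.0005,0.018],"dr": [0,0,0],"fingers": 0}])

```text
time_s: 6.6
tool_pos: [0.5247, -0.1674, 0.1071]
tool_rot: [0.217, 0.976, -0.0, 0.001]
contact_force: [2.0, -1.1, -0.5]
finger_gap: 0.0615
grasp_force: 30.0
```

Emit:
carry_out(commands=[{"offset": [0,0,0.002],"dr": [0,0,0],"fingers": 0},{"offset": [0,0,0.003],"dr": [0,0,0],"fingers": 0},{"offset": [0,0,0.003],"dr": [0,0,0],"fingers": 0}])

```text
time_s: 6.85
tool_pos: [0.525, -0.1674, 0.1058]
tool_rot: [0.217, 0.976, -0.001, 0.001]
contact_force: [0.4, -2.3, 7.0]
finger_gap: 0.0615
grasp_force: 30.0
```

Emit:
carry_out(commands=[{"offset": [0,0,0.0003],"dr": [0,0,0.12],"fingers": 0},{"offset": [0,0,0.0006],"dr": [0,0,0.24],"fingers": 0},{"offset": [0,0,0.001],"dr": [0,0,0.36],"fingers": 0},{"offset": [0,0,0.0014],"dr": [0,0,0.48],"fingers": 0},{"offset": [0,0,0.0017],"dr": [0,0,0.6],"fingers": 0},{"offset": [0,0,0.002],"dr": [0,0,0.72],"fingers": 0}])

```text
time_s: 7.35
tool_pos: [0.5271, -0.1678, 0.1056]
tool_rot: [0.549, 0.836, 0.0, 0.003]
contact_force: [0.5, -2.1, 15.5]
finger_gap: 0.0609
grasp_force: 30.0
```

Emit:
carry_out(commands=[{"offset": [0,0,0],"dr": [0,0,0.12],"fingers": 0},{"offset": [0,0,0],"dr": [0,0,0.24],"fingers": 0},{"offset": [0,0,0],"dr": [0,0,0.36],"fingers": 0},{"offset": [0,0,0],"dr": [0,0,0.48],"fingers": 0},{"offset": [0,0,0],"dr": [0,0,0.6],"fingers": 0},{"offset": [0,0,0],"dr": [0,0,0.72],"fingers": 0},{"offset": [0,0,0],"dr": [0,0,0.84],"fingers": 0},{"offset": [0,0,0],"dr": [0,0,0.96],"fingers": 0}])

```text
time_s: 8.02
tool_pos: [0.527, -0.1671, 0.1056]
tool_rot: [0.873, 0.488, 0.002, 0.002]
contact_force: [0.9, -0.2, 13.4]
finger_gap: 0.0612
grasp_force: 30.0
```

```bash
python3 - <<'E'
from h import *
s=(.5257,-.1675,.103,-31.26)
plan((.5257,-.1675,.19,-31.26),start=s)
plan((.487,.197,.18,65),start=s)
plan((.473,.363,.13,65),start=(.487,.197,.09,65))
E
```

```text
from [ 0.5257 -0.1675  0.103 ] -31.26
(0.5257, -0.1675, 0.19, -31.26) offset [ 0.     0.    -0.087] dr -0.0
from [ 0.5257 -0.1675  0.103 ] -31.26
(0.487, 0.197, 0.18, 65) offset [ 0.2915 -0.2222 -0.077 ] dr -1.6801
from [0.487 0.197 0.09 ] 65
(0.473, 0.363, 0.13, 65) offset [ 0.0828  0.1445 -0.04  ] dr -0.0
```

Emit:
carry_out(commands=[{"offset": [0,0,-0.005],"dr": [0,0,0],"fingers": 0},{"offset": [0,0,-0.015],"dr": [0,0,0],"fingers": 0},{"offset": [0,0,-0.035],"dr": [0,0,0],"fingers": 0},{"offset": [0,0,-0.07],"dr": [0,0,0],"fingers": 0},{"offset": [0,0,-0.09],"dr": [0,0,0],"fingers": 0}])

```text
time_s: 8.43
tool_pos: [0.5241, -0.1664, 0.1949]
tool_rot: [0.871, 0.491, 0.0, -0.0]
contact_force: [1.1, -0.5, 0.2]
finger_gap: 0.0614
grasp_force: 30.0
```

Emit:
carry_out(commands=[{"offset": [0.2915,-0.222,0],"dr": [0,0,-1.4],"fingers": 0},{"offset": [0.2915,-0.222,0],"dr": [0,0,-1.4],"fingers": 0},{"offset": [0.2915,-0.222,0],"dr": [0,0,-1.4],"fingers": 0},{"offset": [0.2915,-0.222,0],"dr": [0,0,-1.4],"fingers": 0},{"offset": [0.2915,-0.222,0],"dr": [0,0,-1.4],"fingers": 0},{"offset": [0.2915,-0.222,0],"dr": [0,0,-1.4],"fingers": 0},{"offset": [0.2915,-0.222,0],"dr": [0,0,-1.4],"fingers": 0},{"offset": [0.2915,-0.222,0],"dr": [0,0,-1.4],"fingers": 0},{"offset": [0.2915,-0.222,0],"dr": [0,0,-1.4],"fingers": 0},{"offset": [0.2915,-0.222,0],"dr": [0,0,-1.4],"fingers": 0},{"offset": [0.2915,-0.222,0],"dr": [0,0,-1.4],"fingers": 0},{"offset": [0.2915,-0.222,0],"dr": [0,0,-1.4],"fingers": 0}])

```text
time_s: 9.43
tool_pos: [0.4845, 0.198, 0.1923]
tool_rot: [0.348, 0.938, -0.001, -0.001]
contact_force: [-0.8, 0.7, -1.3]
finger_gap: 0.0612
grasp_force: 30.0
```

Emit:
carry_out(commands=[{"offset": [0,0,0.04],"dr": [0,0,0],"fingers": 0},{"offset": [0,0,0.08],"dr": [0,0,0],"fingers": 0},{"offset": [0,0,0.12],"dr": [0,0,0],"fingers": 0},{"offset": [0,0,0.155],"dr": [0,0,0],"fingers": 0},{"offset": [0,0,0.175],"dr": [0,0,0],"fingers": 0},{"offset": [0,0,0.183],"dr": [0,0,0],"fingers": 0},{"offset": [0,0,0.1885],"dr": [0,0,0],"fingers": 0},{"offset": [0,0,0.1885],"dr": [0,0,0],"fingers": 0},{"offset": [0,0,0.1885],"dr": [0,0,0],"fingers": 0.9},{"offset": [0,0,0.1885],"dr": [0,0,0],"fingers": 1},{"offset": [0,0,0.1885],"dr": [0,0,0],"fingers": 1},{"offset": [0,0,0.1885],"dr": [0,0,0],"fingers": 1}])

```text
time_s: 10.43
tool_pos: [0.4864, 0.1976, 0.0048]
tool_rot: [0.351, 0.936, 0.0, 0.001]
contact_force: [-0.8, 0.1, -0.1]
finger_gap: 0.0806
grasp_force: 0.0
```

Emit:
carry_out(commands=[{"offset": [0,0,-0.02],"dr": [0,0,0],"fingers": 1},{"offset": [0,0,-0.06],"dr": [0,0,0],"fingers": 1},{"offset": [0,0,-0.1],"dr": [0,0,0],"fingers": 1},{"offset": [0,0,-0.126],"dr": [0,0,0],"fingers": 1}])

```text
time_s: 10.77
tool_pos: [0.4867, 0.1985, 0.1336]
tool_rot: [0.351, 0.936, 0.001, 0.001]
contact_force: [0.6, 0.7, -0.0]
finger_gap: 0.0867
grasp_force: 0.0
```

```bash
python3 - <<'E'
from h import *
o=bot.get_obs();print(o['q'].round(3),o['time_s'])
silver('w3.png',.019,None)
plan((.473,.3635,.13,65))
E
```

```text
[ 0.075  0.41  -0.681  1.953  0.33   0.886  0.078] 10.7667
blob [278, 200, 80, 76, 4834] centre 0.4869 0.1968 r 0.0315
blob [458, 260, 53, 47, 1717] centre 0.6057 0.2751 r 0.0226
from [0.4893 0.1999 0.1376] 48.94
(0.473, 0.3635, 0.13, 65) offset [0.1197 0.1126 0.0076] dr -0.2804
```

Emit:
carry_out(commands=[{"offset": [0.1197,0.116,0],"dr": [0,0,-0.28],"fingers": 1},{"offset": [0.1197,0.116,0],"dr": [0,0,-0.28],"fingers": 1},{"offset": [0.1197,0.116,0],"dr": [0,0,-0.28],"fingers": 1},{"offset": [0.1197,0.116,0],"dr": [0,0,-0.28],"fingers": 1},{"offset": [0.1197,0.116,0],"dr": [0,0,-0.28],"fingers": 1},{"offset": [0.1197,0.116,0],"dr": [0,0,-0.28],"fingers": 1},{"offset": [0.1197,0.116,0],"dr": [0,0,-0.28],"fingers": 1},{"offset": [0.1197,0.116,0],"dr": [0,0,-0.28],"fingers": 1},{"offset": [0.1197,0.116,0],"dr": [0,0,-0.28],"fingers": 1}])

```text
time_s: 11.57
tool_pos: [0.4726, 0.3615, 0.1298]
tool_rot: [0.218, 0.976, -0.001, 0.0]
contact_force: [-1.1, -0.0, -0.4]
finger_gap: 0.0868
grasp_force: 0.0
```

```bash
python3 - <<'E'
from h import *
silver('w4.png',.019,None)
viewer.read_camera('wrist')
plan((.473,.3635,.13,65))
E
```

```text
blob [608, 156, 32, 126, 2947] centre 0.5692 0.5988 r 0.0547
blob [284, 199, 80, 77, 4817] centre 0.4739 0.3646 r 0.031
from [0.4725 0.362  0.13  ] 64.84
(0.473, 0.3635, 0.13, 65) offset [0.0001 0.0015 0.    ] dr -0.0029
```

Emit:
carry_out(commands=[{"offset": [0,0.0025,0.04],"dr": [0,0,0],"fingers": 1},{"offset": [0,0.0025,0.08],"dr": [0,0,0],"fingers": 1},{"offset": [0,0.0025,0.11],"dr": [0,0,0],"fingers": 1},{"offset": [0,0.0025,0.1265],"dr": [0,0,0],"fingers": 1},{"offset": [0,0.0025,0.1265],"dr": [0,0,0],"fingers": 1},{"offset": [0,0.0025,0.1265],"dr": [0,0,0],"fingers": 0},{"offset": [0,0.0025,0.1265],"dr": [0,0,0],"fingers": 0},{"offset": [0,0.0025,0.1265],"dr": [0,0,0],"fingers": 0},{"offset": [0,0.0025,0.1265],"dr": [0,0,0],"fingers": 0},{"offset": [0,0.0025,0.1265],"dr": [0,0,0],"fingers": 0},{"offset": [0,0.0025,0.1265],"dr": [0,0,0],"fingers": 0}], newtons=35)

```text
time_s: 12.58
tool_pos: [0.4731, 0.3657, 0.0038]
tool_rot: [0.217, 0.976, 0.0, 0.0]
contact_force: [-0.3, -0.0, -0.0]
finger_gap: 0.0613
grasp_force: 35.0
```

Emit:
carry_out(commands=[{"offset": [0,0,-0.04],"dr": [0,0,0],"fingers": 0},{"offset": [0,0,-0.08],"dr": [0,0,0],"fingers": 0},{"offset": [0,0,-0.12],"dr": [0,0,0],"fingers": 0},{"offset": [0,0,-0.16],"dr": [0,0,0],"fingers": 0},{"offset": [0,0,-0.197],"dr": [0,0,0],"fingers": 0},{"offset": [0,0,-0.197],"dr": [0,0,0],"fingers": 0}])

```text
time_s: 13.08
tool_pos: [0.4753, 0.3697, 0.2088]
tool_rot: [0.217, 0.976, 0.006, 0.004]
contact_force: [0.4, 0.5, -0.3]
finger_gap: 0.0614
grasp_force: 35.0
```

```bash
python3 - <<'E'
from h import *
s=(.4735,.3642,.2006,64.9)
plan((.53,.05,.2,64.9),(.558,-.1845,.2,64.9),start=s)
E
```

```text
from [0.4735 0.3642 0.2006] 64.9
(0.53, 0.05, 0.2, 64.9) offset [-0.1844 -0.2606  0.0006] dr -0.0
(0.558, -0.1845, 0.2, 64.9) offset [-0.1248 -0.2005 -0.    ] dr -0.0
```

Emit:
carry_out(commands=[{"offset": [-0.1845,-0.2605,0],"dr": [0,0,0],"fingers": 0},{"offset": [-0.1845,-0.2605,0],"dr": [0,0,0],"fingers": 0},{"offset": [-0.1845,-0.2605,0],"dr": [0,0,0],"fingers": 0},{"offset": [-0.1845,-0.2605,0],"dr": [0,0,0],"fingers": 0},{"offset": [-0.1845,-0.2605,0],"dr": [0,0,0],"fingers": 0},{"offset": [-0.1845,-0.2605,0],"dr": [0,0,0],"fingers": 0},{"offset": [-0.1845,-0.2605,0],"dr": [0,0,0],"fingers": 0},{"offset": [-0.1845,-0.2605,0],"dr": [0,0,0],"fingers": 0},{"offset": [-0.1845,-0.2605,0],"dr": [0,0,0],"fingers": 0}])

```text
time_s: 13.83
tool_pos: [0.5308, 0.0434, 0.1996]
tool_rot: [0.222, 0.975, -0.002, 0.0]
contact_force: [-0.6, 0.8, -1.2]
finger_gap: 0.0615
grasp_force: 35.0
```

Emit:
carry_out(commands=[{"offset": [-0.125,-0.2005,0],"dr": [0,0,0],"fingers": 0},{"offset": [-0.125,-0.2005,0],"dr": [0,0,0],"fingers": 0},{"offset": [-0.125,-0.2005,0],"dr": [0,0,0],"fingers": 0},{"offset": [-0.125,-0.2005,0],"dr": [0,0,0],"fingers": 0},{"offset": [-0.125,-0.2005,0],"dr": [0,0,0],"fingers": 0},{"offset": [-0.125,-0.2005,0],"dr": [0,0,0],"fingers": 0},{"offset": [-0.125,-0.2005,0],"dr": [0,0,0],"fingers": 0},{"offset": [-0.125,-0.2005,0],"dr": [0,0,0],"fingers": 0},{"offset": [-0.125,-0.2005,0],"dr": [0,0,0],"fingers": 0}])

```text
time_s: 14.58
tool_pos: [0.5582, -0.1812, 0.2003]
tool_rot: [0.216, 0.976, 0.001, -0.0]
contact_force: [0.2, 0.5, -0.7]
finger_gap: 0.0613
grasp_force: 35.0
```

```bash
python3 - <<'E'
from h import *
import pickle
M=viewer.camera_model('wrist');b=save('wrist','w5.png')[:,:,::-1];a=cv2.imread('pics/w2.png')
M0=pickle.load(open('w2.pkl','rb'))
t=a[158:232,283:361]; r=cv2.matchTemplate(np.ascontiguousarray(b),t,cv2.TM_CCOEFF_NORMED); _,s,_,(x,y)=cv2.minMaxLoc(r)
print(s,x-283,y-158, at_z('wrist',322,196.3,.11,M0), at_z('wrist',322+x-283,196.3+y-158,.11,M))
plan((.5257,-.1673,.125,65))
E
```

```text
0.9452566504478455 -5 0 [ 0.52576616 -0.16727865  0.11      ] [ 0.52591324 -0.16750919  0.11      ]
from [ 0.5583 -0.1805  0.2005] 65.14
(0.5257, -0.1673, 0.125, 65) offset [ 0.0351 -0.0017  0.0755] dr 0.0024
```

Emit:
carry_out(commands=[{"offset": [0.037,0.0015,0.03],"dr": [0,0,0],"fingers": 0},{"offset": [0.037,0.0015,0.06],"dr": [0,0,0],"fingers": 0},{"offset": [0.037,0.0015,0.075],"dr": [0,0,0],"fingers": 0},{"offset": [0.037,0.0015,0.075],"dr": [0,0,0],"fingers": 0},{"offset": [0.037,0.0015,0.075],"dr": [0,0,0],"fingers": 0},{"offset": [0.037,0.0015,0.075],"dr": [0,0,0],"fingers": 0},{"offset": [0.037,0.0015,0.08],"dr": [0,0,0],"fingers": 0},{"offset": [0.037,0.0015,0.085],"dr": [0,0,0],"fingers": 0},{"offset": [0.037,0.0015,0.09],"dr": [0,0,0],"fingers": 0},{"offset": [0.037,0.0015,0.094],"dr": [0,0,0],"fingers": 0},{"offset": [0.037,0.0015,0.094],"dr": [0,0,0],"fingers": 0},{"offset": [0.037,0.0015,0.094],"dr": [0,0,0],"fingers": 0}])

```text
time_s: 15.63
tool_pos: [0.5249, -0.1663, 0.1061]
tool_rot: [0.217, 0.976, -0.0, -0.0]
contact_force: [-0.3, -1.2, -0.0]
finger_gap: 0.0609
grasp_force: 35.0
```

Emit:
carry_out(commands=[{"offset": [0,0,0.0015],"dr": [0,0,0],"fingers": 0},{"offset": [0,0,0.003],"dr": [0,0,0],"fingers": 0},{"offset": [0,0,0.003],"dr": [0,0,0],"fingers": 0}])

```text
time_s: 15.88
tool_pos: [0.5253, -0.1665, 0.1051]
tool_rot: [0.217, 0.976, -0.001, -0.0]
contact_force: [-4.2, -2.3, 11.1]
finger_gap: 0.0615
grasp_force: 35.0
```

Emit:
carry_out(commands=[{"offset": [0,0,0.0],"dr": [0,0,0.12],"fingers": 0},{"offset": [0,0,0.0004],"dr": [0,0,0.24],"fingers": 0},{"offset": [0,0,0.0009],"dr": [0,0,0.36],"fingers": 0},{"offset": [0,0,0.0013],"dr": [0,0,0.48],"fingers": 0},{"offset": [0,0,0.0017],"dr": [0,0,0.6],"fingers": 0},{"offset": [0,0,0.002],"dr": [0,0,0.72],"fingers": 0}])

```text
time_s: 16.38
tool_pos: [0.5266, -0.1658, 0.1026]
tool_rot: [0.549, 0.836, 0.001, 0.001]
contact_force: [-0.0, -0.8, 1.1]
finger_gap: 0.0611
grasp_force: 35.0
```

Emit:
carry_out(commands=[{"offset": [0,0,0.0006],"dr": [0,0,0.12],"fingers": 0},{"offset": [0,0,0.0011],"dr": [0,0,0.24],"fingers": 0},{"offset": [0,0,0.0016],"dr": [0,0,0.36],"fingers": 0},{"offset": [0,0,0.002],"dr": [0,0,0.48],"fingers": 0},{"offset": [0,0,0.0025],"dr": [0,0,0.6],"fingers": 0},{"offset": [0,0,0.0029],"dr": [0,0,0.72],"fingers": 0},{"offset": [0,0,0.0034],"dr": [0,0,0.84],"fingers": 0},{"offset": [0,0,0.0038],"dr": [0,0,0.96],"fingers": 0},{"offset": [0,0,0.0042],"dr": [0,0,1.08],"fingers": 0},{"offset": [0,0,0.0046],"dr": [0,0,1.2],"fingers": 0}], newtons=45)

```text
time_s: 17.22
tool_pos: [0.5275, -0.1659, 0.0981]
tool_rot: [0.925, 0.38, 0.002, 0.001]
contact_force: [1.0, -2.1, 1.6]
finger_gap: 0.0612
grasp_force: 45.0
```

```bash
python3 - <<'E'
from h import *
o=bot.get_obs()
plan((.5257,-.1673,.125,65));print(o['torque'].round(2),o['q'].round(2))
E
```

```text
from [ 0.5275 -0.1659  0.0981] -45.33
(0.5257, -0.1673, 0.125, 65) offset [-0.0023 -0.0003 -0.0269] dr -1.9257
[-0.4  -0.37  0.  ] [ 0.35  0.42 -0.16  1.94  0.09  0.78 -0.65]
```

Emit:
carry_out(commands=[{"offset": [0,0,0.0004],"dr": [0,0,0.1],"fingers": 0},{"offset": [0,0,0.0008],"dr": [0,0,0.2],"fingers": 0},{"offset": [0,0,0.001],"dr": [0,0,0.3],"fingers": 0},{"offset": [0,0,0.001],"dr": [0,0,0.4],"fingers": 0}], newtons=60)

```text
time_s: 17.55
tool_pos: [0.5279, -0.1668, 0.0978]
tool_rot: [0.982, 0.189, 0.003, 0.002]
contact_force: [1.6, -2.8, 5.4]
finger_gap: 0.061
grasp_force: 60.0
```

```bash
python3 - <<'E'
from h import *
o=bot.get_obs()
plan((.5257,-.1673,.125,65));print(o['torque'].round(2),o['contact_force'])
E
```

```text
from [ 0.5279 -0.1668  0.0978] -68.21
(0.5257, -0.1673, 0.125, 65) offset [-0.0023 -0.0003 -0.0272] dr -2.325
[-0.56 -0.22  0.06] [ 1.56630566 -2.84279011  5.44527803]
```

Emit:
carry_out(commands=[{"offset": [0,0,0],"dr": [0,0,0.1],"fingers": 0},{"offset": [0,0,0],"dr": [0,0,0.2],"fingers": 0},{"offset": [0,0,0],"dr": [0,0,0.3],"fingers": 0},{"offset": [0,0,0],"dr": [0,0,0.4],"fingers": 0},{"offset": [0,0,0],"dr": [0,0,0.5],"fingers": 0}])

```text
time_s: 17.97
tool_pos: [0.5289, -0.1683, 0.0979]
tool_rot: [0.998, -0.056, 0.004, 0.003]
contact_force: [4.5, -7.6, 2.1]
finger_gap: 0.061
grasp_force: 60.0
```

```bash
python3 - <<'E'
from h import *
o=bot.get_obs()
plan((.5257,-.1673,.125,65));print(o['torque'].round(2),o['contact_force'],o['q'].round(2))
E
```

```text
from [ 0.5289 -0.1683  0.0979] -96.38
(0.5257, -0.1673, 0.125, 65) offset [-0.0033 -0.0007 -0.0271] dr -2.8165
[-1.46 -0.87  1.53] [ 4.47789739 -7.5628784   2.14105996] [ 0.18  0.41  0.06  1.95 -0.03  0.77 -1.42]
```

Emit:
carry_out(commands=[{"offset": [0,0,0],"dr": [0,0,0.07],"fingers": 0},{"offset": [0,0,0],"dr": [0,0,0.14],"fingers": 0},{"offset": [0,0,0],"dr": [0,0,0.2],"fingers": 0},{"offset": [0,0,0],"dr": [0,0,0.2],"fingers": 0}])

```text
time_s: 18.3
tool_pos: [0.5291, -0.1679, 0.0981]
tool_rot: [0.987, -0.158, 0.005, 0.001]
contact_force: [3.1, -3.5, 4.8]
finger_gap: 0.0607
grasp_force: 60.0
```

```bash
python3 - <<'E'
from h import *
o=bot.get_obs()
plan((.5257,-.1673,.125,65));print(o['torque'].round(2),o['contact_force'],o['q'].round(2))
E
```

```text
from [ 0.5291 -0.1679  0.0981] -108.14
(0.5257, -0.1673, 0.125, 65) offset [-0.0035  0.0005 -0.0269] dr -3.0219
[-0.98 -0.7  -0.02] [ 3.1111338  -3.54806941  4.75784277] [ 0.15  0.41  0.11  1.95 -0.06  0.77 -1.6 ]
```

Emit:
carry_out(commands=[{"offset": [0,0,0],"dr": [0,0,0.2],"fingers": 1},{"offset": [0,0,0],"dr": [0,0,0.2],"fingers": 1},{"offset": [0,0,0],"dr": [0,0,0.2],"fingers": 1},{"offset": [0,0,0],"dr": [0,0,0.2],"fingers": 1},{"offset": [0,0,0],"dr": [0,0,0.1],"fingers": 1},{"offset": [0,0,0],"dr": [0,0,0],"fingers": 1}])

```text
time_s: 18.8
tool_pos: [0.5254, -0.1651, 0.0958]
tool_rot: [0.988, -0.153, -0.0, -0.0]
contact_force: [-0.1, 0.1, -0.2]
finger_gap: 0.0857
grasp_force: 0.0
```

```bash
python3 - <<'E'
from h import *
import pickle
silver('w6.png',.113,None)
pickle.dump(viewer.camera_model('wrist'),open('w6.pkl','wb'))
for d in models.masks_of('wrist','lid_1')[:3]:
    print(d['score'],d['extent'],d['pixels'].sum())
plan((.5257,-.1673,.125,4.4))
E
```

```text
blob [150, 0, 331, 311, 40475] centre 0.588 -0.1876 r 0.0758
blob [324, 0, 209, 255, 8092] centre 0.5824 -0.2312 r 0.0647
blob [0, 9, 175, 202, 21338] centre 0.6377 -0.1033 r 0.0512
blob [116, 166, 106, 97, 6686] centre 0.5853 -0.1201 r 0.0227
blob [266, 241, 112, 40, 2803] centre 0.5452 -0.1723 r 0.0236
0.71 [0.0, 260.0, 10.5, 279.7] 183
0.59 [260.0, 233.6, 396.1, 370.1] 11014
from [ 0.5254 -0.1652  0.0959] -107.95
(0.5257, -0.1673, 0.125, 4.4) offset [ 0.0009  0.0019 -0.0291] dr -1.9608
```

View pics/w6.png

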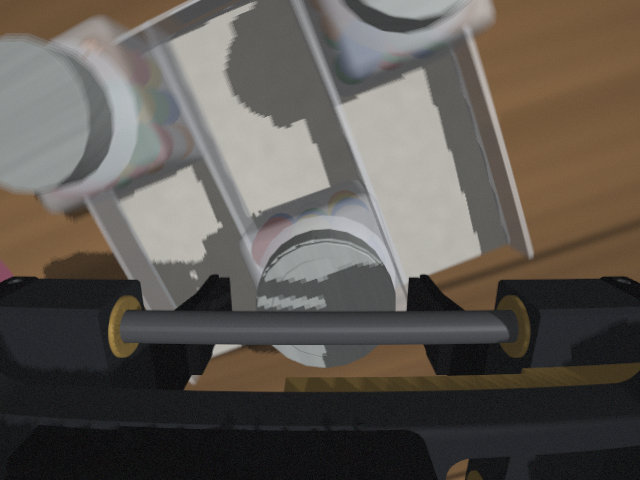

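The lid sits level on the jar's neck at (326,300), and the neighbours are undisturbed. I compute its centre, then turn the fingers along the lane.

```bash
python3 - <<'E'
from h import *
import pickle
M=pickle.load(open('w6.pkl','rb'))
for P in ([.5254,-.1652],[.5274,-.1672]):
    p=np.array([proj('wrist',[P[0]+.031*np.cos(t),P[1]+.031*np.sin(t),.113],M) for t in np.linspace(0,6.28,90)]);print(P,p.min(0),p.max(0))
print(at_z('wrist',326.5,300.5,.113,M))
E
```

```text
[0.5254, -0.1652] [247.76322604 245.08835941] [390.85208443 374.86365736]
[0.5274, -0.1672] [250.45307919 239.16638757] [394.19832662 370.20712868]
[ 0.53050811 -0.1700248   0.113     ]
```

Emit:
carry_out(commands=[{"offset": [0.0045,0.002,0],"dr": [0,0,-0.12],"fingers": 1},{"offset": [0.0045,0.002,0],"dr": [0,0,-0.24],"fingers": 1},{"offset": [0.0045,0.002,0],"dr": [0,0,-0.36],"fingers": 1},{"offset": [0.0045,0.002,0],"dr": [0,0,-0.48],"fingers": 1},{"offset": [0.0045,0.002,0],"dr": [0,0,-0.6],"fingers": 1},{"offset": [0.0045,0.002,0],"dr": [0,0,-0.72],"fingers": 1},{"offset": [0.0045,0.002,0],"dr": [0,0,-0.84],"fingers": 1},{"offset": [0.0045,0.002,0],"dr": [0,0,-0.96],"fingers": 1},{"offset": [0.0045,0.002,0],"dr": [0,0,-1.08],"fingers": 1}])

```text
time_s: 19.65
tool_pos: [0.529, -0.1688, 0.0959]
tool_rot: [0.927, 0.375, 0.0, -0.0]
contact_force: [-0.6, -0.2, -0.9]
finger_gap: 0.0871
grasp_force: 0.0
```

Emit:
carry_out(commands=[{"offset": [0,0,0],"dr": [0,0,-0.12],"fingers": 1},{"offset": [0,0,0],"dr": [0,0,-0.24],"fingers": 1},{"offset": [0,0,0],"dr": [0,0,-0.36],"fingers": 1},{"offset": [0,0,0],"dr": [0,0,-0.48],"fingers": 1},{"offset": [0,0,0],"dr": [0,0,-0.6],"fingers": 1},{"offset": [0,0,0],"dr": [0,0,-0.72],"fingers": 1},{"offset": [0,0,0],"dr": [0,0,-0.84],"fingers": 1},{"offset": [0,0,0],"dr": [0,0,-0.88],"fingers": 1},{"offset": [0,0,0],"dr": [0,0,-0.88],"fingers": 1}])

```text
time_s: 20.4
tool_pos: [0.5289, -0.169, 0.0958]
tool_rot: [0.681, 0.732, 0.0, -0.0]
contact_force: [0.1, 0.8, 0.8]
finger_gap: 0.0869
grasp_force: 0.0
```

```bash
python3 - <<'E'
from h import *
M=viewer.camera_model('wrist');save('wrist','w7.png')
for P in ([.529,-.169],):
    p=np.array([proj('wrist',[P[0]+.031*np.cos(t),P[1]+.031*np.sin(t),.113],M) for t in np.linspace(0,6.28,90)]);print(P,p.min(0),p.max(0))
for d in models.masks_of('wrist','lid_1')[:4]: print(d['score'],d['extent'])
plan((.529,-.169,.0965,4.4));print(bot.get_obs()['contact_force'])
E
```

```text
[0.529, -0.169] [247.34629341 245.02723347] [390.48084402 374.88285499]
from [ 0.5289 -0.1691  0.0959] 4.1
(0.529, -0.169, 0.0965, 4.4) offset [ 0.0001  0.0001 -0.0006] dr -0.0052
[0.49880539 1.40622761 0.85578226]
```

View pics/w7.png

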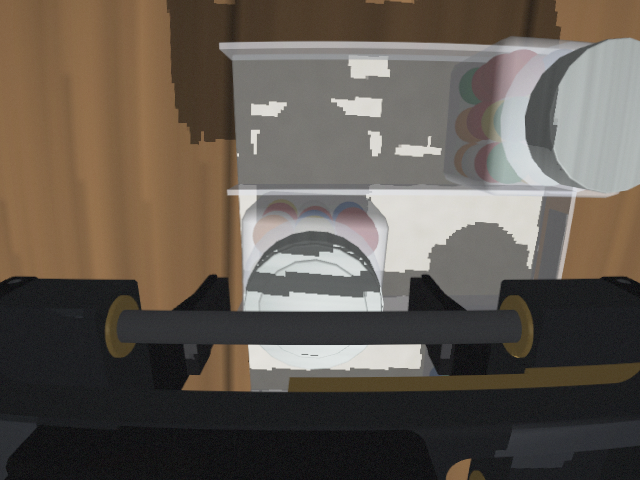

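The lid is centred at about (314,300) between the fingers, which are now along the lane. Grip and lift.

Emit:
carry_out(commands=[{"offset": [0.0016,-0.001,-0.0005],"dr": [0,0,0],"fingers": 1},{"offset": [0.0016,-0.001,-0.0005],"dr": [0,0,0],"fingers": 0},{"offset": [0.0016,-0.001,-0.0005],"dr": [0,0,0],"fingers": 0},{"offset": [0.0016,-0.001,-0.0005],"dr": [0,0,0],"fingers": 0},{"offset": [0.0016,-0.001,-0.0005],"dr": [0,0,0],"fingers": 0},{"offset": [0.0016,-0.001,-0.0005],"dr": [0,0,0],"fingers": 0},{"offset": [0.0016,-0.001,-0.0005],"dr": [0,0,0],"fingers": 0}], newtons=55)

```text
time_s: 21.08
tool_pos: [0.5269, -0.1676, 0.0964]
tool_rot: [0.681, 0.733, -0.001, -0.001]
contact_force: [-3.4, -0.8, 2.2]
finger_gap: 0.061
grasp_force: 55.0
```

Emit:
carry_out(commands=[{"offset": [0,0,-0.003],"dr": [0,0,0],"fingers": 0},{"offset": [0,0,-0.008],"dr": [0,0,0],"fingers": 0},{"offset": [0,0,-0.014],"dr": [0,0,0],"fingers": 0},{"offset": [0,0,-0.02],"dr": [0,0,0],"fingers": 0},{"offset": [0,0,-0.026],"dr": [0,0,0],"fingers": 0},{"offset": [0,0,-0.028],"dr": [0,0,0],"fingers": 0},{"offset": [0,0,-0.028],"dr": [0,0,0],"fingers": 0},{"offset": [0,0,-0.028],"dr": [0,0,0],"fingers": 0}])

```text
time_s: 21.75
tool_pos: [0.5279, -0.1675, 0.1246]
tool_rot: [0.68, 0.733, 0.0, 0.0]
contact_force: [0.2, -0.3, -4.9]
finger_gap: 0.061
grasp_force: 55.0
```

```bash
python3 - <<'E'
from h import *
save('scene','s1.png');o=bot.get_obs();print(o['tool_pos'].round(4),o['contact_force'].round(1),o['torque'].round(2))
E
```

```text
[ 0.5277 -0.1675  0.1244] [-0.8  0.  -5.2] [ 0.07 -0.1  -0.02]
```

Emit:
carry_out(commands=[{"offset": [0,0,0],"dr": [0,0,0],"fingers": 0},{"offset": [0,0,0],"dr": [0,0,0],"fingers": 0},{"offset": [0,0,0],"dr": [0,0,0],"fingers": 0},{"offset": [0,0,0],"dr": [0,0,0],"fingers": 0},{"offset": [0,0,0],"dr": [0,0,0],"fingers": 0},{"offset": [0,0,0],"dr": [0,0,0],"fingers": 0},{"offset": [0,0,0],"dr": [0,0,0],"fingers": 0},{"offset": [0,0,0],"dr": [0,0,0],"fingers": 0},{"offset": [0,0,0],"dr": [0,0,0],"fingers": 0},{"offset": [0,0,0],"dr": [0,0,0],"fingers": 0},{"offset": [0,0,0],"dr": [0,0,0],"fingers": 0},{"offset": [0,0,0],"dr": [0,0,0],"fingers": 0}])

```text
time_s: 22.8
tool_pos: [0.5279, -0.1675, 0.1245]
tool_rot: [0.68, 0.733, 0.0, 0.0]
contact_force: [0.5, -0.5, -6.2]
finger_gap: 0.061
grasp_force: 55.0
```

Emit:
carry_out(commands=[{"offset": [0,0,0.006],"dr": [0,0,0],"fingers": 0},{"offset": [0,0,0.012],"dr": [0,0,0],"fingers": 0},{"offset": [0,0,0.018],"dr": [0,0,0],"fingers": 0},{"offset": [0,0,0.023],"dr": [0,0,0],"fingers": 0},{"offset": [0,0,0.026],"dr": [0,0,0],"fingers": 0},{"offset": [0,0,0.028],"dr": [0,0,0],"fingers": 0},{"offset": [0,0,0.028],"dr": [0,0,0],"fingers": 0},{"offset": [0,0,0.028],"dr": [0,0,0],"fingers": 0}])

```text
time_s: 23.47
tool_pos: [0.5282, -0.1675, 0.0965]
tool_rot: [0.68, 0.733, 0.0, 0.0]
contact_force: [-0.6, 0.4, -5.7]
finger_gap: 0.0608
grasp_force: 55.0
```

Emit:
carry_out(commands=[{"offset": [0,0,0.001],"dr": [0,0,0],"fingers": 0},{"offset": [0,0,0.002],"dr": [0,0,0],"fingers": 0},{"offset": [0,0,0.002],"dr": [0,0,0],"fingers": 0},{"offset": [0,0,0.002],"dr": [0,0,0],"fingers": 0}])

```text
time_s: 23.8
tool_pos: [0.5281, -0.1677, 0.0963]
tool_rot: [0.681, 0.733, -0.0, 0.0]
contact_force: [-4.9, 1.0, 8.0]
finger_gap: 0.0609
grasp_force: 55.0
```

Emit:
carry_out(commands=[{"offset": [0,0.003,-0.0012],"dr": [0,0,0],"fingers": 0},{"offset": [0,0.01,-0.0012],"dr": [0,0,0],"fingers": 0},{"offset": [0,0.02,-0.0012],"dr": [0,0,0],"fingers": 0},{"offset": [0,0.03,-0.0012],"dr": [0,0,0],"fingers": 0},{"offset": [0,0.04,-0.0012],"dr": [0,0,0],"fingers": 0},{"offset": [0,0.05,-0.0012],"dr": [0,0,0],"fingers": 0},{"offset": [0,0.06,-0.0012],"dr": [0,0,0],"fingers": 0},{"offset": [0,0.07,-0.0012],"dr": [0,0,0],"fingers": 0},{"offset": [0,0.08,-0.0012],"dr": [0,0,0],"fingers": 0},{"offset": [0,0.09,-0.0012],"dr": [0,0,0],"fingers": 0}])

```text
time_s: 24.63
tool_pos: [0.6134, -0.1616, 0.0977]
tool_rot: [0.681, 0.732, -0.004, -0.003]
contact_force: [-14.3, 0.1, 17.1]
finger_gap: 0.0611
grasp_force: 55.1
```

Emit:
carry_out(commands=[{"offset": [0,0.007,0],"dr": [0,0,0],"fingers": 0},{"offset": [0,0.014,0],"dr": [0,0,0],"fingers": 0},{"offset": [0,0.02,0],"dr": [0,0,0],"fingers": 0},{"offset": [0,0.024,0],"dr": [0,0,0],"fingers": 0},{"offset": [0,0.024,0],"dr": [0,0,0],"fingers": 0}])

```text
time_s: 25.05
tool_pos: [0.6401, -0.1595, 0.0973]
tool_rot: [0.681, 0.733, -0.002, -0.001]
contact_force: [-8.6, 0.1, 10.5]
finger_gap: 0.0612
grasp_force: 55.0
```

Emit:
carry_out(commands=[{"offset": [0,0.002,0],"dr": [0,0,0],"fingers": 0},{"offset": [0,0.004,0],"dr": [0,0,0],"fingers": 0},{"offset": [0,0.006,0],"dr": [0,0,0],"fingers": 0},{"offset": [0,0.006,0],"dr": [0,0,0],"fingers": 0}])

```text
time_s: 25.38
tool_pos: [0.6449, -0.1592, 0.0975]
tool_rot: [0.681, 0.733, -0.003, -0.002]
contact_force: [-10.6, 0.0, 12.4]
finger_gap: 0.061
grasp_force: 55.1
```

Emit:
carry_out(commands=[{"offset": [0,0.002,0],"dr": [0,0,0],"fingers": 0},{"offset": [0,0.004,0],"dr": [0,0,0],"fingers": 0},{"offset": [0,0.004,0],"dr": [0,0,0],"fingers": 0}])

```text
time_s: 25.63
tool_pos: [0.6488, -0.1589, 0.0975]
tool_rot: [0.681, 0.732, -0.003, -0.002]
contact_force: [-11.2, 0.5, 12.4]
finger_gap: 0.0611
grasp_force: 55.1
```

Emit:
carry_out(commands=[{"offset": [0,0.002,0],"dr": [0,0,0],"fingers": 0},{"offset": [0,0.004,0],"dr": [0,0,0],"fingers": 0},{"offset": [0,0.004,0],"dr": [0,0,0],"fingers": 0}])

```text
time_s: 25.88
tool_pos: [0.6529, -0.1586, 0.0975]
tool_rot: [0.681, 0.733, -0.003, -0.002]
contact_force: [-10.5, 0.0, 12.3]
finger_gap: 0.061
grasp_force: 55.1
```

Emit:
carry_out(commands=[{"offset": [0,0.002,0],"dr": [0,0,0],"fingers": 0},{"offset": [0,0.004,0],"dr": [0,0,0],"fingers": 0},{"offset": [0,0.004,0],"dr": [0,0,0],"fingers": 0}])

```text
time_s: 26.13
tool_pos: [0.6547, -0.1585, 0.0977]
tool_rot: [0.681, 0.732, -0.005, -0.004]
contact_force: [-16.1, 1.5, 18.1]
finger_gap: 0.0611
grasp_force: 55.1
```

Emit:
carry_out(commands=[{"offset": [0,0.001,0],"dr": [0,0,0],"fingers": 0},{"offset": [0,0.002,0],"dr": [0,0,0],"fingers": 0},{"offset": [0,0.002,0],"dr": [0,0,0],"fingers": 0}])

```text
time_s: 26.38
tool_pos: [0.6553, -0.1586, 0.0979]
tool_rot: [0.681, 0.732, -0.006, -0.005]
contact_force: [-19.8, 0.7, 20.9]
finger_gap: 0.0612
grasp_force: 55.1
```

Emit:
carry_out(commands=[{"offset": [0,-0.002,-0.001],"dr": [0,0,0],"fingers": 0},{"offset": [0,-0.004,-0.001],"dr": [0,0,0],"fingers": 0},{"offset": [0,-0.004,-0.001],"dr": [0,0,0],"fingers": 0.85},{"offset": [0,-0.004,-0.001],"dr": [0,0,0],"fingers": 0.9},{"offset": [0,-0.004,-0.001],"dr": [0,0,0],"fingers": 0.9},{"offset": [0,-0.004,-0.001],"dr": [0,0,0],"fingers": 0.9},{"offset": [0,-0.004,-0.02],"dr": [0,0,0],"fingers": 0.9},{"offset": [0,-0.004,-0.05],"dr": [0,0,0],"fingers": 0.9},{"offset": [0,-0.004,-0.09],"dr": [0,0,0],"fingers": 0.9},{"offset": [0,-0.004,-0.12],"dr": [0,0,0],"fingers": 0.9},{"offset": [0,-0.004,-0.12],"dr": [0,0,0],"fingers": 0.9},{"offset": [0,-0.004,-0.12],"dr": [0,0,0],"fingers": 0.9}])

```text
time_s: 27.38
tool_pos: [0.66, -0.1578, 0.2188]
tool_rot: [0.68, 0.733, 0.002, 0.003]
contact_force: [0.3, 0.6, 0.3]
finger_gap: 0.0783
grasp_force: 0.0
```

Emit:
carry_out(commands=[{"offset": [0,-0.04,-0.02],"dr": [0,0,0],"fingers": 1},{"offset": [0,-0.08,-0.02],"dr": [0,0,0],"fingers": 1},{"offset": [0,-0.12,-0.02],"dr": [0,0,0],"fingers": 1},{"offset": [-0.04,-0.12,-0.02],"dr": [0,0,0],"fingers": 1},{"offset": [-0.08,-0.12,-0.02],"dr": [0,0,0],"fingers": 1},{"offset": [-0.12,-0.12,-0.02],"dr": [0,0,0],"fingers": 1},{"offset": [-0.12,-0.12,-0.02],"dr": [0,0,0],"fingers": 1},{"offset": [-0.12,-0.12,-0.02],"dr": [0,0,0],"fingers": 1}])

```text
time_s: 28.05
tool_pos: [0.5457, -0.2896, 0.2338]
tool_rot: [0.683, 0.731, -0.0, -0.001]
contact_force: [0.5, 0.7, -0.7]
finger_gap: 0.0869
grasp_force: 0.0
```

```bash
python3 - <<'E'
from h import *
b=save('top','t1.png')[:,:,::-1];a=save('scene','s2.png')[:,:,::-1]
c1=cv2.resize(b[190:345,160:450],(800,428),interpolation=cv2.INTER_CUBIC)
c2=cv2.resize(a[200:310,160:320],(250,172),interpolation=cv2.INTER_CUBIC)
o=np.zeros((600,800,3),np.uint8);o[:428]=c1;o[428:,:250]=c2;cv2.imwrite('pics/fin.png',o)
E
```

```text
(no output)
```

View pics/fin.png

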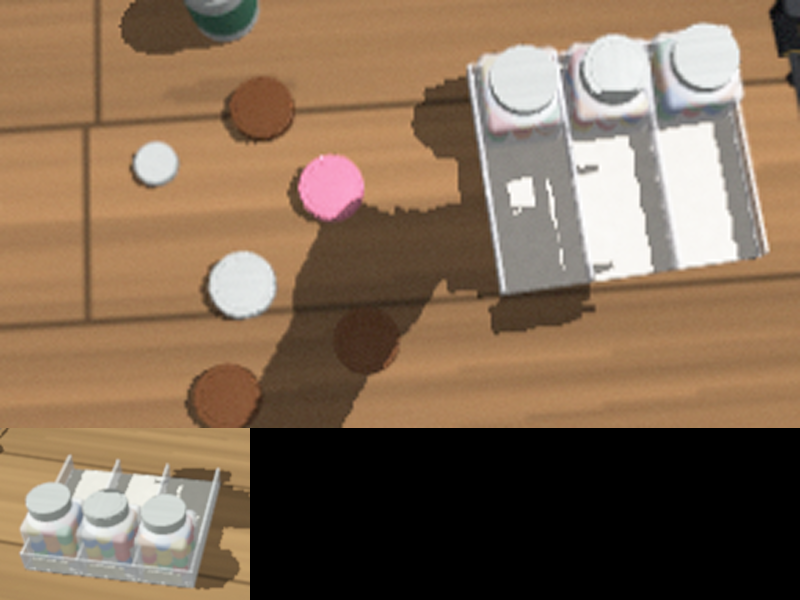

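The middle lid is at (615,69), exactly between its neighbours at (524,80) and (704,57). The other big lid lies flat at (242,285), and nothing else has moved.

```bash
python3 -c "
from station import bot
print(bot.close_job())"
```

```text
the job is handed in; nothing more can be done
None
```

The second lid fitted: it is screwed home and held the jar's weight in a lift of about 28 mm. The closed jar now stands against the stop in line with its neighbours, the other big lid lies flat on the counter, and the job is handed in (no verdict was returned).

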